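# Free a heating block from its spring catches by rocking it out

### The job

The empty aluminium block in the right-hand well of the block heater has to come out for a change, but the open clear lid of the sample well leans over it: push that lid shut over the samples until it snaps fully home on its catch. Then take the empty block by its black grip and rock it from side to side, one side up and then the other to match, so that it walks up step by step out of its two spring catches; the heater, which only stands on its feet, must stay down on the bench where it is, and the spare block and the beaker are to be left alone. The program finishes while still holding the block, level and still, over its well and just clear of the heater.

Things in the scene. Friction and masses are not known exactly. Their poses are not given: they have to be found in the camera images.
- heater: White block heater, 80 mm high to its grey deck, control panel in front, two wells; left well: yellow-capped vials 18 mm out of the deck under the lid. Loose, 2.2 kg on rubber feet: some 14 N pulling up on the block starts to lift its right end. Origin on the bench below its middle, x to its back, y to its left, z up; footprint x -105 to 85, y -125 to 137 mm.
- block: Empty aluminium block, 96 (x) x 60 (y) x 44 mm, 0.4 kg, ten small holes; on a 26 mm stem a flat-sided black grip 40 (x) x 20 (y) x 34 mm, its centre 87 mm above the underside. Origin: centre of the underside, axes as the heater's; seated at x 12, y -62, z 48 mm in the heater's frame, 32 mm deep, play 2.5 mm all round. Tips to 0.19 rad in y at most.
- well (a point): Centre of the right well's mouth, at deck height (x 12, y -62, z 80 mm in the heater's frame). A spring roller in its left and in its right wall (33 mm from the centre, 23 mm above the well's floor) snaps into grooves along the block's sides; a straight pull must force both at once (20 N), which lifts the heater.
- block_left (a point): Lower edge of the block's left side, 30 mm from the origin along y. This side has two grooves, 23 and 12 mm above the underside: seated, the roller is in the upper one; 11 mm up it is in the lower one; from 15 mm up it is over the last rib, from 23 mm clear. Each rib takes about 10 N on that side, with the block tipped about the other side's roller.
- block_right (a point): Lower edge of the block's right side, 30 mm from the origin along -y; grooves and roller as on the left. So: left side up a step, right side up to match, both again, then lift (either side may go first).
- lid (a joint): Clear box-shaped lid of the left well, 112 (x) x 100 x 24 mm, hinged along x between the wells. Rad: 0 shut, 1.57 upright, 1.85 at most, leaning over the right well. A friction hinge (0.1 N m) holds it at any angle; in the last 0.1 rad the rib on its edge must be pushed past a sprung roller (about 6 N at the edge), then it stays at 0.
- lid_edge (a point): Middle of the lid's free edge (blue tab), on its outer face: 98 mm along the lid from the hinge axis and 24 mm out of the plane through that axis. Shut, it is at x 12, y 118, z 110 mm in the heater's frame.
- lid_hinge (a point): Middle of the lid's hinge axis (parallel to the heater's x), at x 12, y 20, z 86 mm in the heater's frame.
- spare_block: Spare aluminium block with a blue grip and four large holes, same outer size, standing on the bench to the left; leave it. Origin: centre of its underside.
- beaker: Plain white or pale grey plastic beaker, 65 mm wide, 80 mm high, standing at the right; leave it. Origin: centre of its underside.
Not all that is in view belongs to the job. What is shaped like the block but orange or red is not meant.

How it is judged:
By the outcome, as a careful person would: the job done as asked, in the order asked, and still so for the second after the job is handed in, while the arm keeps its last pose, push and grip.
It also fails if it takes over 56 s, if anything falls off the work surface, if the arm or the gripper's body presses on something with over 40 N, if the wrist force passes 120 N, or if a joint passes its speed limit or range.

### The arm

A 6-joint arm with a two-finger parallel gripper is mounted at the origin on a cart in front of the work surface, level with it; the furniture and walls round the work are solid. World frame = base frame: x ahead of the robot, y to its left, z up, the work surface at z = 0. Lengths are in m, angles in rad, forces in N, time in s.
With the tool pointing down it reaches from about 0.275 to 0.75 m from the base axis. Payload 10.2 kg.
Tool frame: the origin (TCP) lies midway between the tips of the shut fingers; the grasp point (between the pads) lies 19 mm behind it; z points along the fingers, y is the line along which they close (so a half turn about z gives the same grasp; the last joint's range is limited). The gripper opens to 85 mm and grips with 20 to 120 N. Pads are 22 mm wide; open, the fingers measure 114 mm over their backs; the gripper's body (76 mm by 85 mm) begins 54 mm behind the grasp point. The pads swing forward as they close: fully open they stand 13 mm farther back than shut.
Start: joints at [-1.368, 0.313, 1.498, -0, 1.331, -0.223], TCP at [0.217, -0.478, 0.231] pointing down, gripper open.
Joint ranges: [-2.94, 2.94], [-0.97, 2.17], [0.19, 2.56], [-1.23, 4.37], [0.02, 3.11], [-2.88, 2.88]. Speed limits (rad/s): [2.39, 2.39, 3.01, 3.14, 3.14, 3.14].

### API

Orientations are given as a unit quaternion [w, x, y, z].
In Python, from rig import * gives the robot as it stands. The module is installed in compiled form; this text tells all that it offers.
- The arm moves only by the tool arm_command, never from a script. Its argument "targets" is one flat list of numbers, 5 for each row, row after row: the opening, from 0 (shut) to 1 (fully open), then the shift along the tool's x, y, z in mm, then the turn about the tool's z in degrees. In form: [grip, x, y, z, spin, grip, x, y, z, spin, ...]. A call has 1 to 10 rows; each row is the pose to reach, as a shift and turn from the pose commanded when the call began, along the tool's axes at that moment; what a row does not reach only later rows make up. A row lasts 1/8 s, in which the tool goes at most 62.5 mm and 10.7 degrees, less where a joint would pass 70% of its speed; a pose out of reach is approached as far as the arm can. A call with a gripper value outside its range is refused whole. The fingers move at their own pace and stop on an object; "squeeze" is the grip in N (left out, the last holds). Time passes only in rows, so rows that repeat a pose let the fingers close. It gives the time, the measured TCP pose, the force, the opening and the grip force at its end, in the units of the state.
- state(): the state, without advancing time (a new reading comes with each control period).
- read_camera(name): name is "scene" or "top"; returns the picture (420x560x3 uint8, red, green, blue); there is no depth.
- camera_info(name): a dict with "fx", "fy", "cx", "cy" (pixels), "dist_coeffs" ([k1, k2, p1, p2, k3] as OpenCV has them; the pictures are not rectified), "rvec" (rotation vector, rad) and "tvec" (3), from world to camera coordinates, as OpenCV has them. Camera axes: x right, y down, z forward; pixel columns grow to the right and rows downward; lengths in m; the calibration is good to about 2 mm. A picture is of the moment at which its call begins. camera_info takes no time and is no camera call.
- finish_job(): hands the job in; it is judged then, once.
Trained networks look in the newest picture that a camera, given by its name, has taken for a name from the list of things; names that differ only in an ending like _2 or _b are one class to them, and where a whole thing is asked for, a point or a joint stands for the part that bears it (a point fixed in the world has none). Each returns a list of dicts, best first, with "conf" (0 to 1); they miss things now and then, are a little off and sometimes report something else, mostly with a low value. They report only what shows in the picture. A call takes as long as a camera call. They do not tell look-alikes from the thing itself.
- look_for(camera, query): "location" ([column, row] in pixels, amid what is visible of it).
- place_of(camera, query): "location" ([column, row] in pixels: a listed point, or the origin of a listed thing).
The state is a dict: "time_s": time; "q": joint angles; "joint_velocities": joint speeds; "effort": joint torques, N m; "tool_pos": TCP position; "tool_rot": TCP orientation; "force": force on the tool from outside, world axes, zero at the start; "moment": the same for the moment, N m; "grip_width": finger opening in m; "gripper_force": force on a finger pad.
Only numpy, scipy, OpenCV 4.12 (cv2) and the standard library are available. Lean on these libraries where they do the work, as an engineer would, in place of code of your own. Each camera call takes 0.05 s, during which the arm holds its last target. There are 200 camera calls.

## Working session

There is one attempt and no reset: what is moved stays moved. The work goes in short steps, Python scripts to look and compute and a tool call to move; the robot and the scene stay as the last step left them, time stands still between calls to the robot, and variables do not carry over. Pictures are saved under pics/ and viewed, at most 10 in all, crops included, and the job is handed in when it is done.

Besides the shell and the picture viewer there is one more tool, called after ">>>" by a JSON object that holds its "op" and its "data". arm_command: Moves the arm, as the interface text tells. Its arguments: {"type":"object","properties":{"targets":{"type":"array"},"squeeze":{"type":"number"}},"required":["targets"]}

```bash
mkdir -p pics; cat > h.py <<'E'
from rig import *
import numpy as np, cv2
from scipy.spatial.transform import Rotation as R
def cam(n):
    c=camera_info(n);K=np.array([[c['fx'],0,c['cx']],[0,c['fy'],c['cy']],[0,0,1.]])
    return K,np.array(c['dist_coeffs'],float),np.array(c['rvec'],float),np.array(c['tvec'],float)
def atz(n,px,z):
    K,d,r,t=cam(n);u=cv2.undistortPoints(np.array([[px]],float),K,d)[0,0]
    M=R.from_rotvec(r.ravel()).as_matrix();o=-M.T@t.ravel();v=M.T@np.array([u[0],u[1],1]);return o+v*(z-o[2])/v[2]
def proj(n,P):
    K,d,r,t=cam(n);return cv2.projectPoints(np.array(P,float).reshape(-1,1,3),r,t,K,d)[0].reshape(-1,2)
def save(n,f): cv2.imwrite('pics/'+f,cv2.cvtColor(read_camera(n),cv2.COLOR_RGB2BGR))
E
python3 - <<'E'
from h import *
np.set_printoptions(precision=3,suppress=True)
for n in('scene','top'):
    save(n,n+'0.png')
    for q in('heater','block','well','block_left','block_right','lid_edge','lid_hinge','spare_block','beaker'):
        print(n,q,[(np.round(a['location']).tolist(),round(a['conf'],2)) for a in place_of(n,q)][:3])
s=state();print(s['time_s'],s['tool_pos'],s['tool_rot'],s['force'])
E
```

```text
scene heater [([283.0, 226.0], 0.85), ([296.0, 192.0], 0.2)]
scene block [([331.0, 191.0], 0.91), ([295.0, 203.0], 0.72), ([375.0, 220.0], 0.57)]
scene well [([296.0, 194.0], 0.78), ([280.0, 227.0], 0.49)]
scene block_left [([324.0, 193.0], 0.69), ([291.0, 206.0], 0.63), ([374.0, 224.0], 0.55)]
scene block_right [([374.0, 214.0], 0.92), ([301.0, 201.0], 0.87), ([335.0, 182.0], 0.58)]
scene lid_edge [([289.0, 173.0], 0.79), ([299.0, 192.0], 0.33)]
scene lid_hinge [([276.0, 200.0], 0.83)]
scene spare_block [([163.0, 273.0], 0.68), ([318.0, 163.0], 0.25)]
scene beaker [([316.0, 164.0], 0.73)]
top heater [([287.0, 198.0], 0.74)]
top block [([363.0, 264.0], 0.85), ([306.0, 198.0], 0.66), ([365.0, 197.0], 0.57)]
top well [([311.0, 195.0], 0.64)]
top block_left [([358.0, 196.0], 0.78), ([356.0, 267.0], 0.7), ([296.0, 193.0], 0.65)]
top block_right [([317.0, 198.0], 0.87), ([375.0, 193.0], 0.59), ([372.0, 254.0], 0.57)]
top lid_edge [([298.0, 192.0], 0.86)]
top lid_hinge [([279.0, 190.0], 0.95)]
top spare_block [([153.0, 169.0], 0.76)]
top beaker [([394.0, 153.0], 0.64)]
1.0 [ 0.217 -0.478  0.231] [-0.     0.977  0.211 -0.   ] [-0.035 -0.493 -0.597]
```

View pics/scene0.png

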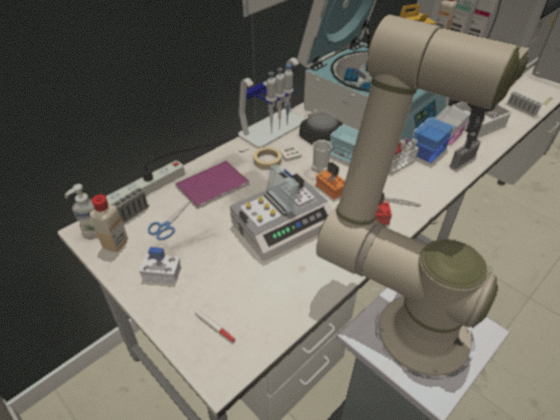

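View pics/top0.png

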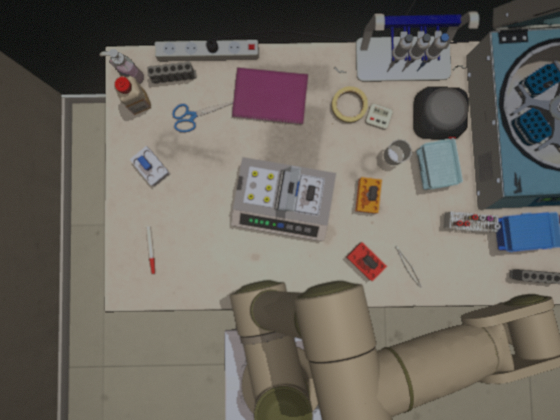

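Both views show the heater at about (283,198) top and (283,226) scene. The lid is open near (290,188) top, with black grip to its right at (310,193). Orange and red decoys stand to the right, the spare block is at the left, and the beaker is at (394,153). I'll fit the heater pose and check it on enlarged crops.

```bash
cat > fit.py <<'E'
from h import *
from scipy.optimize import least_squares
np.set_printoptions(precision=3,suppress=True)
def lidp(a): # lid edge in heater frame (shut: 98 along +y, 24 up)
    c,s=np.cos(a),np.sin(a); return np.array([.012,.020+.098*c-.024*s,.086+.098*s+.024*c])
def W(p,P): c,s=np.cos(p[2]),np.sin(p[2]);P=np.atleast_2d(P);return np.c_[p[0]+c*P[:,0]-s*P[:,1],p[1]+s*P[:,0]+c*P[:,1],P[:,2]]
H={'heater':[0,0,0],'well':[.012,-.062,.08],'lid_hinge':[.012,.02,.086],'block':[.012,-.062,.048],'bl':[.012,-.032,.048],'br':[.012,-.092,.048]}
O={'scene':{'heater':(283,226),'well':(296,194),'lid_hinge':(276,200),'block':(295,203),'bl':(291,206),'br':(301,201),'edge':(289,173)},
'top':{'heater':(287,198),'well':(311,195),'lid_hinge':(279,190),'block':(306,198),'bl':(296,193),'br':(317,198),'edge':(298,192)}}
def res(p):
    r=[]
    for n in O:
        P=W(p,[lidp(p[3]) if k=='edge' else H[k] for k in O[n]]);r.append((proj(n,P)-np.array(list(O[n].values()))).ravel())
    return np.concatenate(r)
if __name__=='__main__':
    g=atz('top',(283,198),0.08);print(g)
    f=min((least_squares(res,[g[0],g[1],y,1.6],loss='soft_l1') for y in(-.3,0,.3)),key=lambda f:f.cost);p=f.x;print(p,f.cost);print(f.fun.reshape(-1,2).round(1).tolist())
    np.save('p.npy',p)
    C=[[x,y,.08] for x in(-.105,.085) for y in(-.125,.137)]
    for n,(u,v,w,h) in {'top':(225,150,120,100),'scene':(220,155,120,100)}.items():
        im=cv2.cvtColor(read_camera(n),cv2.COLOR_RGB2BGR);k=6
        b=cv2.resize(im[v:v+h,u:u+w],None,fx=k,fy=k,interpolation=cv2.INTER_CUBIC)
        pts=[W(p,[c])[0] for c in C+[[.012,-.062,.135],[.012,-.062,.08],[.012,.02,.086],lidp(p[3]),[.012+.02,-.062,.152],[.012-.02,-.062,.152]]]
        for i,q in enumerate(proj(n,pts)): 
            z=((q-[u,v]+.5)*k).astype(int); cv2.drawMarker(b,tuple(int(a) for a in z),(0,0,255) if i<4 else (255,0,255),0,12,1); cv2.putText(b,str(i),(int(z[0])+5,int(z[1])-5),0,.45,(0,0,255),1)
        cv2.imwrite(f'pics/{n}fit.png',b)
    print('grip',W(p,[[.012,-.062,.135]]),'edge',W(p,[lidp(p[3])]))
    for nm,a,b in(('beaker',(394,153),(316,164)),):print(nm,atz('top',a,0),atz('scene',b,0))
E
python3 fit.py
```

```text
[ 0.516 -0.012  0.08 ]
[ 0.522 -0.018 -0.176  1.844] 22.048699552079377
[[-0.7, -2.3], [0.8, 1.2], [-1.1, 3.9], [1.5, -0.2], [-2.3, 0.5], [3.1, -1.8], [-0.0, 2.2], [-2.3, 0.4], [-2.6, 0.1], [-0.3, 0.2], [1.7, -1.9], [1.0, 1.5], [1.3, -0.2], [0.2, -2.3]]
grip [[ 0.523 -0.081  0.135]] edge [[ 0.528 -0.049  0.174]]
beaker [ 0.648 -0.337  0.   ] [ 0.652 -0.322  0.   ]
```

View pics/topfit.png

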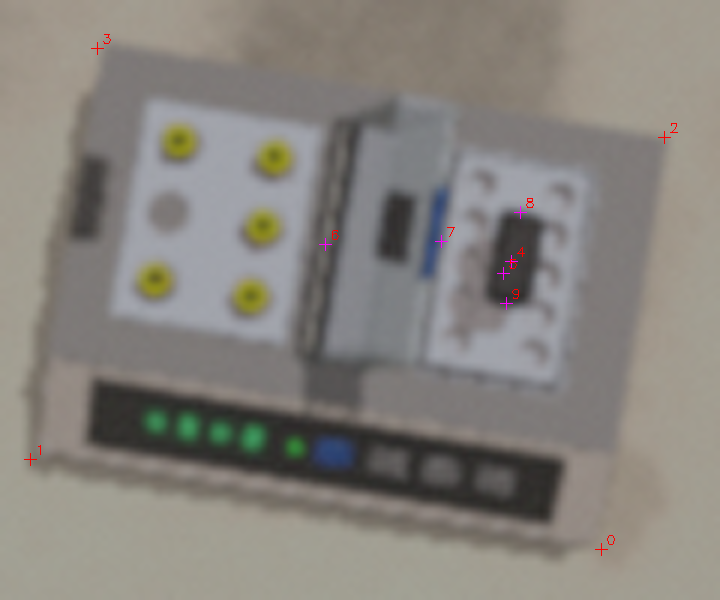

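View pics/scenefit.png

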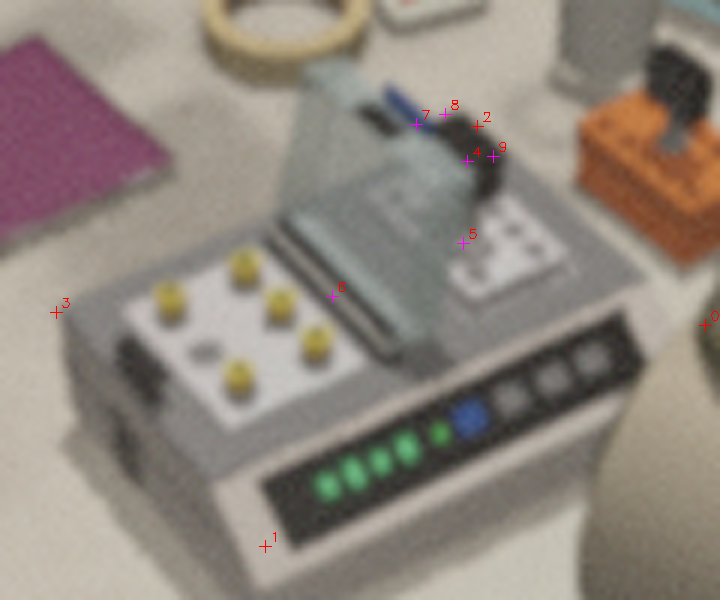

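Heater model overlays well: corners 2 and 3 and hinge (328,240 in the crop) lie on the picture. Tab is at (438,234) top crop and (405,107) scene crop, so the lid stands a bit more upright than fitted. I'll refit on these hand-picked points.

```bash
cat > fit2.py <<'E'
from fit import *
T=[([.085,-.125,.08],(664,138)),([.085,.137,.08],(108,45)),([.012,.02,.086],(328,240)),([.06,-.092,.092],(590,172)),([-.036,-.092,.092],(562,383)),([.012,-.062,.152],(516,257)),('e',(440,235))]
S=[([.085,.137,.08],(62,310)),([.012,.02,.086],(330,293)),('e',(407,106))]
def res(p):
    r=[]
    for n,L,o in(('top',T,(225,150)),('scene',S,(220,155))):
        P=[W(p,[lidp(p[3]) if k=='e' else k])[0] for k,_ in L];r.append((proj(n,P)-(np.array([q for _,q in L])/6-.5+o)).ravel())
    return np.concatenate(r)
f=least_squares(res,np.load('p.npy'),loss='soft_l1');p=f.x;print(p,f.fun.reshape(-1,2).round(1).tolist());np.save('p.npy',p)
print('grip',W(p,[[.012,-.062,.135]]),'edge',W(p,[lidp(p[3])]),'hinge',W(p,[H['lid_hinge']]))
E
python3 fit2.py
```

```text
[ 0.523 -0.02  -0.178  1.797] [[0.8, -0.6], [-0.9, -0.1], [0.3, 0.1], [0.2, 0.3], [-0.5, 0.0], [0.4, -0.4], [-0.5, 0.1], [-0.7, -0.3], [0.5, -0.1], [0.6, 2.4]]
grip [[ 0.524 -0.084  0.135]] edge [[ 0.531 -0.047  0.176]] hinge [[ 0.539 -0.003  0.086]]
```

Heater is at (0.523, -0.020), yaw -10.2°, lid about 1.8 rad. First move: above the block grip, fingers shut, tool y turned along the heater's x.

>>> {"op": "arm_command", "data": {"targets": [0, 50, -25, -30, -7, 0, 100, -52, -30, -14, 0, 150, -78, -30, -21, 0, 200, -105, -30, -28, 0, 250, -131, -30, -35, 0, 300, -157, -30, -42, 0, 350, -183, -30, -49, 0, 400, -210, -30, -55, 0, 442, -232, -30, -55.4, 0, 442, -232, -30, -55.4]}}

```text
time_s: 2.35
tool_pos: [0.5246, -0.082, 0.261]
tool_rot: [-0.0, 0.766, 0.643, 0.0]
force: [0.5, 0.4, -0.3]
grip_width: -0.0
gripper_force: 0.0
```

```bash
cat > rel.py <<'E'
from h import *
def rel():
    p=np.load('p.npy');s=state();c,sn=np.cos(p[2]),np.sin(p[2]);d=np.array(s['tool_pos'])
    v=d[:2]-p[:2];q=s['tool_rot'];M=R.from_quat([q[1],q[2],q[3],q[0]]).as_matrix()
    Hm=np.array([[c,sn,0],[-sn,c,0],[0,0,1]])
    print('t',round(s['time_s'],2),'heater-frame mm',(np.array([c*v[0]+sn*v[1],-sn*v[0]+c*v[1],d[2]])*1e3).round(1),'tool axes(cols)',(Hm@M).round(3).tolist(),'F',(Hm@s['force']).round(1),'M',np.round(Hm@s['moment'],2),'w',s['grip_width'])
if __name__=='__main__': rel()
E
python3 rel.py
```

```text
t 2.35 heater-frame mm [ 12.3 -60.4 261. ] tool axes(cols) [[-0.004, 1.0, -0.0], [1.0, 0.004, 0.0], [0.0, -0.0, -1.0]] F [ 0.5  0.5 -0.3] M [-0.07  0.04 -0.06] w -2.7527117370032583e-05
```

>>> {"op": "arm_command", "data": {"targets": [0, 0, 0, 50, 0, 0, 2, 0, 95, 0, 0, 20, 0, 95, 0, 0, 45, 0, 94, 0, 0, 67, 0, 91.5, 0, 0, 89.6, 0, 92, 0, 0, 112, 0, 98.6, 0, 0, 132, 0, 111, 0, 0, 148, 0, 129, 0, 0, 148, 0, 129, 0]}}

```text
time_s: 3.6
tool_pos: [0.549, 0.0623, 0.1308]
tool_rot: [-0.001, 0.767, 0.642, -0.001]
force: [0.2, -0.6, -0.0]
grip_width: 0.0001
gripper_force: 0.0
```

```bash
python3 -c "
from rel import *
rel();save('scene','s1.png')
im=cv2.imread('pics/s1.png');cv2.imwrite('pics/s1c.png',cv2.resize(im[140:260,200:360],None,fx=4,fy=4))"
```

```text
t 3.6 heater-frame mm [ 10.8  86.  130.8] tool axes(cols) [[-0.001, 1.0, -0.003], [1.0, 0.001, -0.0], [-0.0, -0.003, -1.0]] F [ 0.3 -0.6 -0. ] M [-0.02  0.05  0.01] w 0.00012771590851272602
```

View pics/s1c.png

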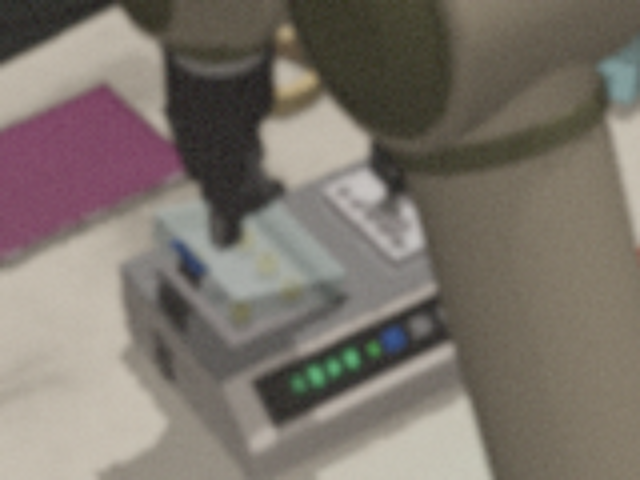

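Lid is now about 15° open, with the tip on it at (225,240) in the crop. Next I press it down onto the catch.

>>> {"op": "arm_command", "data": {"targets": [0, 6, 0, 9, 0, 0, 11, 0, 16, 0, 0, 13, 0, 19, 0, 0, 13, 0, 21, 0, 0, 13, 0, 22, 0, 0, 13, 0, 22, 0]}}

```text
time_s: 4.4
tool_pos: [0.552, 0.0742, 0.1103]
tool_rot: [-0.0, 0.767, 0.641, 0.0]
force: [0.3, 0.2, -0.7]
grip_width: 0.0005
gripper_force: 0.0
```

```bash
python3 rel.py
```

```text
t 4.4 heater-frame mm [ 11.7  98.1 110.3] tool axes(cols) [[0.0, 1.0, -0.0], [1.0, -0.0, 0.0], [0.0, -0.0, -1.0]] F [ 0.3  0.2 -0.7] M [ 0.04 -0.01 -0.  ] w 0.0004692120809222336
```

>>> {"op": "arm_command", "data": {"targets": [0, 0, 0, 1, 0, 0, 0, 0, 2, 0, 0, 0, 0, 2, 0]}}

```text
time_s: 4.78
tool_pos: [0.5523, 0.0742, 0.1099]
tool_rot: [0.0, 0.767, 0.641, 0.0]
force: [-5.6, -0.1, 13.4]
grip_width: 0.0001
gripper_force: 6.5
```

```bash
python3 rel.py
```

```text
t 4.78 heater-frame mm [ 11.9  98.2 109.9] tool axes(cols) [[0.0, 1.0, 0.001], [1.0, -0.0, -0.0], [-0.0, 0.001, -1.0]] F [-5.5 -1.1 13.4] M [-0.21  0.96  0.02] w 6.373685677888154e-05
```

The lid stops firm at z 109.9 mm with 13 N: shut. I'll rise, open, and look at the grip.

>>> {"op": "arm_command", "data": {"targets": [0.2, 0, 0, -45, 0, 1, 0, 0, -92, 0, 1, 0, 0, -92, 0]}}

```text
time_s: 5.15
tool_pos: [0.5535, 0.0741, 0.2039]
tool_rot: [0.002, 0.767, 0.641, 0.003]
force: [0.3, -0.6, -0.2]
grip_width: 0.0528
gripper_force: 0.0
```

```bash
python3 - <<'E'
from fit import *
from rel import rel
rel();p=np.load('p.npy')
im=cv2.cvtColor(read_camera('top'),cv2.COLOR_RGB2BGR);u,v,w,h,k=225,150,120,100,6
b=cv2.resize(im[v:v+h,u:u+w],None,fx=k,fy=k,interpolation=cv2.INTER_CUBIC)
P=[[.012+a,-.062+c,.152] for a in(-.02,.02) for c in(-.01,.01)]+[[.012+a,-.062+c,.092] for a in(-.048,.048) for c in(-.03,.03)]+[[.085,-.125,.08],[.085,.137,.08],[.012,.118,.110]]
for q in proj('top',W(p,P)):
    z=((q-[u,v]+.5)*k).astype(int);cv2.drawMarker(b,(int(z[0]),int(z[1])),(0,0,255),0,10,1)
cv2.imwrite('pics/t2.png',b)
E
```

```text
t 5.15 heater-frame mm [ 13.1  98.3 203.9] tool axes(cols) [[0.0, 1.0, 0.007], [1.0, -0.0, 0.001], [0.001, 0.007, -1.0]] F [ 0.4 -0.5 -0.2] M [-0.04  0.    0.  ] w 0.05277262160571419
```

View pics/t2.png

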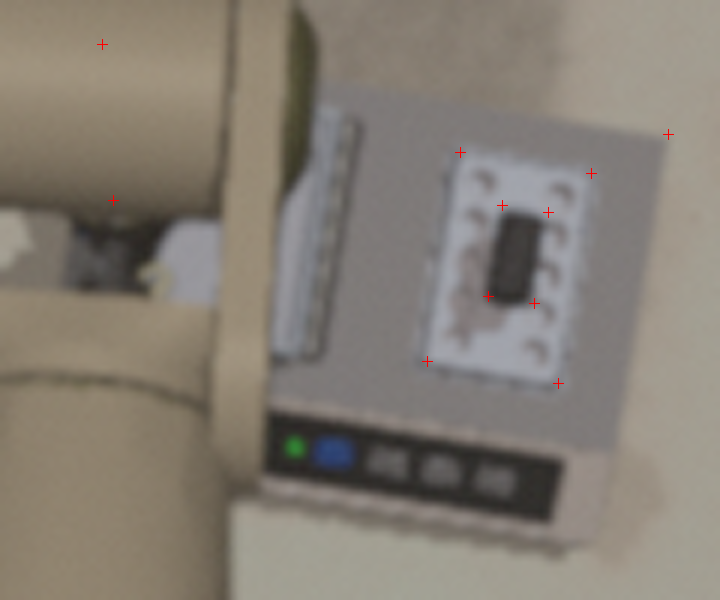

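Overlay on the lid-clear view: the grip's top is at (514,257) in the crop. It lies about 1.5 mm nearer the front (−x) and 0.5 mm left of the model, so I aim there.

>>> {"op": "arm_command", "data": {"targets": [1, -55, -1, 0, 0, 1, -110, -1.5, 0, 0, 1, -160, -1.5, 0, 0, 1, -160, -1.5, 0, 0, 1, -160, -1.5, 45, 0, 1, -160, -1.5, 75, 0, 1, -160, -1.5, 88, 0, 1, -160, -1.5, 88, 0]}}

```text
time_s: 6.2
tool_pos: [0.5221, -0.0824, 0.1118]
tool_rot: [-0.001, 0.767, 0.642, -0.0]
force: [0.3, -1.5, -0.2]
grip_width: 0.0855
gripper_force: 0.0
```

```bash
python3 rel.py
```

```text
t 6.2 heater-frame mm [  9.9 -61.3 111.8] tool axes(cols) [[-0.0, 1.0, -0.001], [1.0, 0.0, 0.0], [0.0, -0.001, -1.0]] F [ 0.6 -1.4 -0.2] M [ 0.01 -0.03 -0.03] w 0.08549460170423226
```

Close slowly in steps with a moderate grip.

>>> {"op": "arm_command", "data": {"targets": [0.6, 0, 0, 0, 0, 0.5, 0, 0, 0, 0, 0.4, 0, 0, 0, 0, 0.3, 0, 0, 0, 0, 0.3, 0, 0, 0, 0], "squeeze": 40}}

```text
time_s: 6.82
tool_pos: [0.5227, -0.0832, 0.1131]
tool_rot: [0.001, 0.767, 0.641, 0.0]
force: [1.4, 0.7, 5.4]
grip_width: 0.0396
gripper_force: 44.9
```

```bash
python3 rel.py
```

```text
t 6.83 heater-frame mm [ 10.7 -61.9 113.1] tool axes(cols) [[0.0, 1.0, 0.002], [1.0, -0.0, -0.0], [-0.0, 0.002, -1.0]] F [1.2 0.9 5.4] M [ 0.04  0.2  -0.02] w 0.03960014796877371
```

Gripped (40 mm wide). Now the first tip: lean right with a slight lift so the left side rises about the right roller. First half, to read the forces.

>>> {"op": "arm_command", "data": {"targets": [0.3, -1.5, 0, -0.8, 0, 0.3, -3, 0, -1.5, 0, 0.3, -4.5, 0, -2.2, 0, 0.3, -6, 0, -2.8, 0], "squeeze": 30}}

```text
time_s: 7.32
tool_pos: [0.5209, -0.0876, 0.1143]
tool_rot: [-0.002, 0.767, 0.641, 0.001]
force: [3.1, 6.2, -3.9]
grip_width: 0.0396
gripper_force: 43.6
```

```bash
python3 rel.py
```

```text
t 7.33 heater-frame mm [  9.6 -66.6 114.3] tool axes(cols) [[0.001, 1.0, -0.002], [1.0, -0.001, 0.003], [0.003, -0.002, -1.0]] F [ 1.9  6.6 -3.9] M [ 1.58 -0.38 -0.03] w 0.039621148348323344
```

>>> {"op": "arm_command", "data": {"targets": [0.3, -1.5, 0, -0.3, 0, 0.3, -3, 0, -0.7, 0, 0.3, -4.5, 0, -1.2, 0, 0.3, -6, 0, -1.6, 0, 0.3, -7, 0, -1.8, 0]}}

```text
time_s: 7.95
tool_pos: [0.5199, -0.0942, 0.1166]
tool_rot: [-0.001, 0.767, 0.641, 0.001]
force: [2.6, 9.9, 1.8]
grip_width: 0.0396
gripper_force: 44.0
```

```bash
python3 rel.py
```

```text
t 7.95 heater-frame mm [  9.8 -73.3 116.6] tool axes(cols) [[0.001, 1.0, -0.001], [1.0, -0.001, 0.003], [0.003, -0.001, -1.0]] F [ 0.8 10.2  1.8] M [ 2.01 -0.14 -0.21] w 0.03955776251159051
```

>>> {"op": "arm_command", "data": {"targets": [0.3, -1, 0, -0.4, 0, 0.3, -2, 0, -0.8, 0, 0.3, -2, 0, -0.8, 0]}}

```text
time_s: 8.32
tool_pos: [0.5194, -0.0965, 0.1174]
tool_rot: [-0.001, 0.767, 0.641, 0.001]
force: [1.8, 8.0, 1.7]
grip_width: 0.0394
gripper_force: 43.6
```

```bash
python3 rel.py
```

```text
t 8.32 heater-frame mm [  9.7 -75.6 117.4] tool axes(cols) [[0.001, 1.0, -0.001], [1.0, -0.001, 0.003], [0.003, -0.001, -1.0]] F [0.3 8.2 1.7] M [ 1.57 -0.11 -0.03] w 0.039373629460692436
```

Force dropped as it moved on: the rib seems passed. A picture to check the tilt.

```bash
python3 -c "
from rel import *
a=read_camera('scene');b=read_camera('top')
f=lambda im,u,v:cv2.resize(cv2.cvtColor(im,cv2.COLOR_RGB2BGR)[v:v+80,u:u+65],None,fx=6,fy=6,interpolation=cv2.INTER_CUBIC)
cv2.imwrite('pics/s3.png',np.hstack([f(a,270,160),f(b,275,155)]))"
```

```text
(no output)
```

View pics/s3.png

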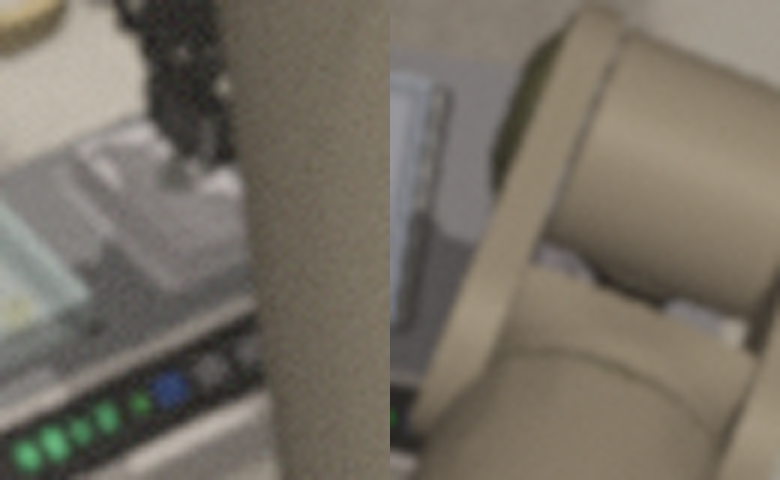

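The left side of the block shows raised (strip at (80–180,160–290)), the heater panel hasn't moved. Now right side up to match: lean left and rise.

>>> {"op": "arm_command", "data": {"targets": [0.3, 2, 0, -0.5, 0, 0.3, 4, 0, -1.3, 0, 0.3, 6, 0, -2.3, 0, 0.3, 8, 0, -3.2, 0, 0.3, 10, 0, -4.2, 0]}}

```text
time_s: 9.05
tool_pos: [0.5207, -0.0889, 0.1213]
tool_rot: [-0.0, 0.767, 0.641, -0.001]
force: [-0.9, -4.8, -6.0]
grip_width: 0.0395
gripper_force: 43.0
```

```bash
python3 rel.py
```

```text
t 9.05 heater-frame mm [  9.7 -67.9 121.3] tool axes(cols) [[0.001, 1.0, -0.002], [1.0, -0.001, -0.002], [-0.002, -0.002, -1.0]] F [-0.  -4.9 -6. ] M [-1.32  0.02 -0.26] w 0.039469890643995045
```

On the expected arc. Continue.

>>> {"op": "arm_command", "data": {"targets": [0.3, 2, 0, -0.7, 0, 0.3, 4, 0, -1.3, 0, 0.3, 6, 0, -1.8, 0, 0.3, 7, 0, -2, 0, 0.3, 7, 0, -2, 0]}}

```text
time_s: 9.68
tool_pos: [0.5223, -0.0823, 0.1242]
tool_rot: [0.001, 0.767, 0.642, -0.001]
force: [-3.6, -7.6, 0.5]
grip_width: 0.0396
gripper_force: 43.8
```

```bash
python3 rel.py
```

```text
t 9.68 heater-frame mm [ 10.1 -61.1 124.2] tool axes(cols) [[-0.0, 1.0, -0.0], [1.0, 0.0, -0.003], [-0.003, -0.0, -1.0]] F [-2.2 -8.1  0.5] M [-1.72  0.39  0.03] w 0.03959500711578856
```

>>> {"op": "arm_command", "data": {"targets": [0.3, 1, 0, -0.2, 0, 0.3, 2, 0, -0.4, 0, 0.3, 2, 0, -0.4, 0]}}

```text
time_s: 10.05
tool_pos: [0.5227, -0.0805, 0.1248]
tool_rot: [0.001, 0.767, 0.642, -0.001]
force: [-3.5, -9.3, 1.0]
grip_width: 0.0395
gripper_force: 43.9
```

```bash
python3 rel.py
```

```text
t 10.05 heater-frame mm [ 10.2 -59.3 124.8] tool axes(cols) [[-0.0, 1.0, 0.0], [1.0, 0.0, -0.003], [-0.003, 0.0, -1.0]] F [-1.8 -9.8  1. ] M [-1.79  0.39 -0.02] w 0.03951384950079656
```

>>> {"op": "arm_command", "data": {"targets": [0.3, -2, 0, 0.3, 0, 0.3, -3, 0, 0.4, 0, 0.3, -3, 0, 0.4, 0]}}

```text
time_s: 10.42
tool_pos: [0.5226, -0.0825, 0.1243]
tool_rot: [0.001, 0.767, 0.641, -0.0]
force: [-1.4, -4.5, 3.9]
grip_width: 0.0396
gripper_force: 44.0
```

```bash
python3 -c "
from rel import *
rel();a=read_camera('scene')
cv2.imwrite('pics/s4.png',cv2.resize(cv2.cvtColor(a,cv2.COLOR_RGB2BGR)[155:235,265:345],None,fx=7,fy=7,interpolation=cv2.INTER_CUBIC))"
```

```text
t 10.43 heater-frame mm [ 10.4 -61.3 124.3] tool axes(cols) [[0.0, 1.0, 0.001], [1.0, -0.0, -0.001], [-0.001, 0.001, -1.0]] F [-0.6 -4.7  3.9] M [-0.99  0.21  0.06] w 0.03960562116985622
```

View pics/s4.png

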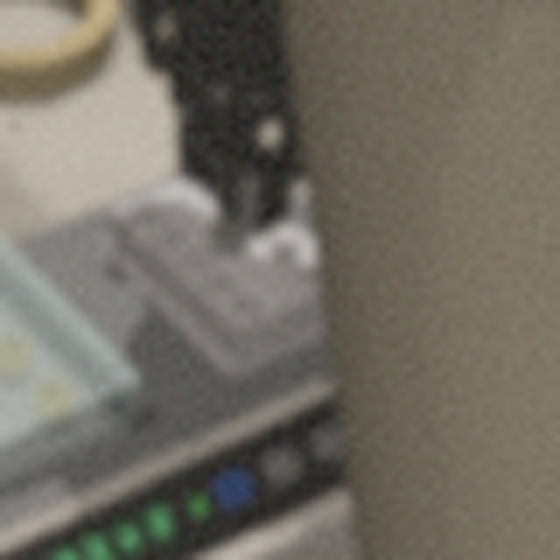

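The block is raised evenly, heater unmoved. Second round: left side up.

>>> {"op": "arm_command", "data": {"targets": [0.3, -2, 0, -0.3, 0, 0.3, -4, 0, -1.2, 0, 0.3, -6, 0, -1.9, 0, 0.3, -8, 0, -2.5, 0, 0.3, -10, 0, -3, 0, 0.3, -12, 0, -3.6, 0]}}

```text
time_s: 11.22
tool_pos: [0.5203, -0.0921, 0.1268]
tool_rot: [-0.002, 0.767, 0.641, 0.001]
force: [2.7, 7.9, -2.9]
grip_width: 0.0396
gripper_force: 43.2
```

```bash
python3 rel.py
```

```text
t 11.22 heater-frame mm [  9.8 -71.1 126.8] tool axes(cols) [[0.001, 1.0, -0.001], [1.0, -0.001, 0.004], [0.004, -0.001, -1.0]] F [ 1.3  8.3 -2.9] M [ 1.6  -0.35 -0.18] w 0.03956313337963194
```

>>> {"op": "arm_command", "data": {"targets": [0.3, -2, 0, -0.3, 0, 0.3, -4, 0, -0.7, 0, 0.3, -5.5, 0, -1.1, 0, 0.3, -6.5, 0, -1.4, 0, 0.3, -6.5, 0, -1.4, 0]}}

```text
time_s: 11.85
tool_pos: [0.5192, -0.0983, 0.1285]
tool_rot: [-0.002, 0.767, 0.641, 0.001]
force: [2.4, 7.8, -1.4]
grip_width: 0.0394
gripper_force: 43.0
```

```bash
python3 rel.py
```

```text
t 11.85 heater-frame mm [  9.8 -77.4 128.5] tool axes(cols) [[0.001, 1.0, -0.001], [1.0, -0.001, 0.004], [0.004, -0.001, -1.0]] F [ 1.   8.1 -1.4] M [ 1.69 -0.26 -0.16] w 0.03940661468095871
```

Left is up the second step. Now right side to match.

>>> {"op": "arm_command", "data": {"targets": [0.3, 2, 0, -0.5, 0, 0.3, 4, 0, -1.2, 0, 0.3, 6, 0, -2.2, 0, 0.3, 8, 0, -3.2, 0, 0.3, 10, 0, -4, 0, 0.3, 12, 0, -4.8, 0]}}

```text
time_s: 12.6
tool_pos: [0.5214, -0.0892, 0.1348]
tool_rot: [0.001, 0.767, 0.641, -0.0]
force: [-3.3, -6.0, -1.5]
grip_width: 0.0399
gripper_force: 43.1
```

```bash
python3 rel.py
```

```text
t 12.6 heater-frame mm [ 10.4 -68.1 134.8] tool axes(cols) [[0.0, 1.0, 0.001], [1.0, -0.0, -0.002], [-0.002, 0.001, -1.0]] F [-2.1 -6.5 -1.5] M [-1.46  0.39 -0.05] w 0.039929189444632696
```

>>> {"op": "arm_command", "data": {"targets": [0.3, 2, 0, -0.7, 0, 0.3, 4, 0, -1.3, 0, 0.3, 6, 0, -2, 0, 0.3, 7.5, 0, -2.4, 0, 0.3, 7.5, 0, -2.4, 0]}}

```text
time_s: 13.22
tool_pos: [0.5229, -0.0819, 0.1376]
tool_rot: [0.001, 0.767, 0.642, -0.0]
force: [-1.6, -5.1, 0.1]
grip_width: 0.0395
gripper_force: 43.2
```

```bash
python3 rel.py
```

```text
t 13.22 heater-frame mm [ 10.6 -60.6 137.6] tool axes(cols) [[-0.0, 1.0, 0.002], [1.0, 0.0, -0.002], [-0.002, 0.002, -1.0]] F [-0.7 -5.3  0.1] M [-1.37  0.35 -0.06] w 0.03952260006372536
```

Average height is now about 24 mm: both sides near clear. I'll recentre and lift gently, watching the force.

>>> {"op": "arm_command", "data": {"targets": [0.3, 0, 0, -1, 0, 0.3, -1, 0, -2, 0, 0.3, -1, 0, -3, 0, 0.3, -1, 0, -3, 0]}}

```text
time_s: 13.72
tool_pos: [0.5233, -0.0828, 0.1409]
tool_rot: [0.002, 0.767, 0.641, 0.001]
force: [0.0, -4.8, 6.8]
grip_width: 0.0393
gripper_force: 43.8
```

```bash
python3 -c "
from rel import *
rel();a=read_camera('scene')
cv2.imwrite('pics/s5.png',cv2.resize(cv2.cvtColor(a,cv2.COLOR_RGB2BGR)[155:235,265:345],None,fx=7,fy=7,interpolation=cv2.INTER_CUBIC))"
```

```text
t 13.72 heater-frame mm [ 11.1 -61.4 140.9] tool axes(cols) [[0.0, 1.0, 0.004], [1.0, -0.0, -0.001], [-0.001, 0.004, -1.0]] F [ 0.9 -4.7  6.8] M [-0.99  0.05  0.06] w 0.039339357240778805
```

View pics/s5.png

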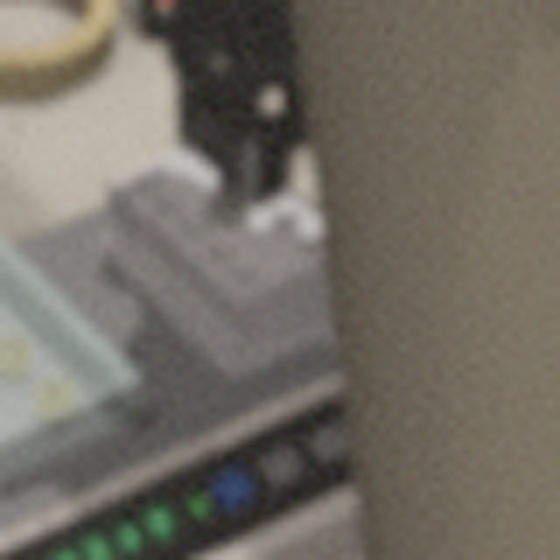

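>>> {"op": "arm_command", "data": {"targets": [0.3, 0, 0, -1.5, 0, 0.3, 0, 0, -3, 0, 0.3, 0, 0, -3, 0]}}

```text
time_s: 14.15
tool_pos: [0.5222, -0.0816, 0.1418]
tool_rot: [-0.001, 0.767, 0.641, -0.0]
force: [0.5, -0.4, -3.3]
grip_width: 0.04
gripper_force: 42.7
```

```bash
python3 - <<'E'
from rel import *
rel()
for n in('scene','top'):
  for q in('block','block_left','block_right'): 
    r=place_of(n,q);print(n,q,[(np.round(a['location'],1).tolist(),round(a['conf'],2)) for a in r][:3])
p=np.load('p.npy')
E
```

```text
t 14.15 heater-frame mm [  9.8 -60.5 141.8] tool axes(cols) [[0.0, 1.0, -0.001], [1.0, -0.0, 0.001], [0.001, -0.001, -1.0]] F [ 0.6 -0.3 -3.3] M [-0.15  0.04 -0.01] w 0.03998566732195342
scene block [([295.3, 194.9], 0.91), ([371.3, 219.9], 0.69)]
scene block_left [([378.7, 222.6], 0.77), ([291.0, 200.5], 0.62)]
scene block_right [([372.5, 214.9], 0.86), ([303.3, 194.5], 0.82)]
top block [([363.0, 259.3], 0.95), ([367.5, 196.0], 0.92), ([304.9, 201.0], 0.38)]
top block_left [([353.8, 266.9], 0.92), ([357.7, 194.5], 0.86), ([295.6, 192.0], 0.59)]
top block_right [([375.3, 252.9], 0.75), ([376.4, 196.7], 0.56)]
```

Free now (only the weight on the wrist). Lift clear.

>>> {"op": "arm_command", "data": {"targets": [0.3, -0.5, 0, -2.5, 0, 0.3, -1, 0, -5, 0, 0.3, -1, 0, -7.5, 0, 0.3, -1, 0, -9, 0, 0.3, -1, 0, -9, 0]}}

```text
time_s: 15.08
tool_pos: [0.5223, -0.0831, 0.1512]
tool_rot: [0.0, 0.767, 0.641, 0.0]
force: [0.3, 0.2, -3.0]
grip_width: 0.0397
gripper_force: 42.7
```

```bash
python3 - <<'E'
from fit import *
from rel import rel
rel();p=np.load('p.npy').copy()
a=np.mean([read_camera('scene').astype(float) for _ in range(12)],0).astype(np.uint8)
s=state();c,sn=np.cos(p[2]),np.sin(p[2]);v=np.array(s['tool_pos'])[:2]-p[:2]
hx,hy=c*v[0]+sn*v[1],-sn*v[0]+c*v[1]
zp=s['tool_pos'][2]+.022  # pin: 113.1 seated <-> 135
u0,v0,k=268,160,9
im=cv2.resize(cv2.cvtColor(a,cv2.COLOR_RGB2BGR)[v0:v0+62,u0:u0+50],None,fx=k,fy=k,interpolation=cv2.INTER_CUBIC)
outs=[im]
b=im.copy()
for th,col in((-.1,(255,0,0)),(0,(0,255,0)),(.1,(0,0,255))):
    C=[]
    for x,y,z in[(-.048,.03,0),(.048,.03,0),(.048,.03,.044),(-.048,.03,.044),(-.048,-.03,.044),(-.048,-.03,0)]:
        z-=.087;C.append([hx+.0015+x,hy+y*np.cos(th)-z*np.sin(th),zp+y*np.sin(th)+z*np.cos(th)])
    q=((proj('scene',W(p,C))-[u0,v0]+.5)*k)
    for i,j in((0,1),(1,2),(2,3),(3,0),(3,4),(4,5),(5,0)): cv2.line(b,tuple(int(t) for t in q[i]),tuple(int(t) for t in q[j]),col,1,cv2.LINE_AA)
cv2.imwrite('pics/s6.png',cv2.resize(np.hstack([im,b])[:558],(800,496)))
E
```

```text
t 15.07 heater-frame mm [ 10.2 -61.9 151.2] tool axes(cols) [[0.0, 1.0, 0.0], [1.0, -0.0, -0.0], [-0.0, 0.0, -1.0]] F [ 0.3  0.2 -3. ] M [ 0.02  0.02 -0.01] w 0.0397380338470045
```

View pics/s6.png

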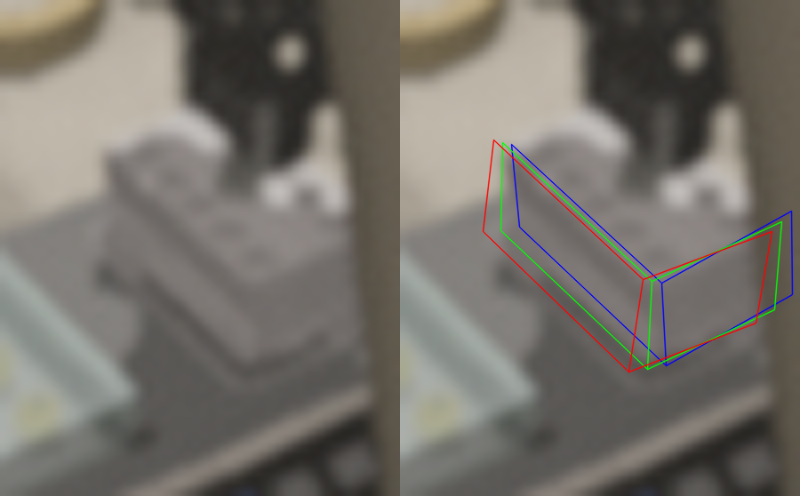

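The block hangs clear of the deck; front bottom corner at about (248,365) in the left half, close to the level (green) outline. I'll fit the tilt numerically to its edges.

```bash
cat > tilt.py <<'E'
from fit import *
from rel import rel
rel();p=np.load('p.npy');s=state();c,sn=np.cos(p[2]),np.sin(p[2]);v=np.array(s['tool_pos'])[:2]-p[:2]
hx,hy,zp=c*v[0]+sn*v[1],-sn*v[0]+c*v[1],s['tool_pos'][2]+.022
a=np.mean([read_camera('scene').astype(float) for _ in range(15)],0).astype(np.float32)
a=cv2.GaussianBlur(a,(0,0),.6)
gx=cv2.Sobel(a,cv2.CV_32F,1,0)/8;gy=cv2.Sobel(a,cv2.CV_32F,0,1)/8
V=[(-.048,.03,0),(.048,.03,0),(.048,.03,.044),(-.048,.03,.044),(-.048,-.03,.044),(-.048,-.03,0)]
E=[(2,3,0,1),(3,4,0,.7),(3,0,0.05,.95),(0,5,0,.6)]
def pts(q):
    th,dx,dy,dz=q;C=[]
    for x,y,z in V:
        z-=.087;C.append([hx+dx+x,hy+dy+y*np.cos(th)-z*np.sin(th),zp+dz+y*np.sin(th)+z*np.cos(th)])
    return proj('scene',W(p,C))
def score(q,each=False):
    P=pts(q);o=[]
    for i,j,lo,hi in E:
        t=np.linspace(lo,hi,40)[:,None];X=(P[i]+t*(P[j]-P[i])).astype(np.float32);d=P[j]-P[i];n=np.array([-d[1],d[0]])/np.hypot(*d)
        m=lambda g:cv2.remap(g,X[:,:1],X[:,1:],cv2.INTER_LINEAR)[:,0,:]
        o.append(np.abs((m(gx)*n[0]+m(gy)*n[1]).mean(0)).sum())
    return o if each else sum(min(x,12) for x in o)
best={}
for th in np.arange(-.18,.181,.02):
    best[round(th,2)]=max((score((th,dx,dy,dz)),dx,dy,dz) for dx in(-.003,-.0015,0,.0015,.003) for dy in np.arange(-.005,.0051,.001) for dz in np.arange(-.006,.0061,.001))
for th,b in best.items(): print(th,np.round(b,4),np.round(score((th,)+b[1:],True),1))
E
python3 tilt.py
```

```text
t 15.68 heater-frame mm [ 10.2 -61.9 151.1] tool axes(cols) [[0.0, 1.0, 0.0], [1.0, -0.0, -0.0], [-0.0, 0.0, -1.0]] F [-0.1 -0.3 -3.2] M [-0.05  0.01  0.01] w 0.0394165568365188Traceback (most recent call last):
  File "tilt.py", line 24, in <module>
    best[round(th,2)]=max((score((th,dx,dy,dz)),dx,dy,dz) for dx in(-.003,-.0015,0,.0015,.003) for dy in np.arange(-.005,.0051,.001) for dz in np.arange(-.006,.0061,.001))
                      ~~~^^^^^^^^^^^^^^^^^^^^^^^^^^^^^^^^^^^^^^^^^^^^^^^^^^^^^^^^^^^^^^^^^^^^^^^^^^^^^^^^^^^^^^^^^^^^^^^^^^^^^^^^^^^^^^^^^^^^^^^^^^^^^^^^^^^^^^^^^^^^^^^^^^
  File "tilt.py", line 24, in <genexpr>
    best[round(th,2)]=max((score((th,dx,dy,dz)),dx,dy,dz) for dx in(-.003,-.0015,0,.0015,.003) for dy in np.arange(-.005,.0051,.001) for dz in np.arange(-.006,.0061,.001))
                           ~~~~~^^^^^^^^^^^^^^^
  File "tilt.py", line 16, in score
    P=pts(q);o=[]
  File "tilt.py", line 14, in pts
    return proj('scene',W(p,C))
  File "h.py", line 11, in proj
    K,d,r,t=cam(n);return cv2.projectPoints(np.array(P,float).reshape(-1,1,3),r,t,K,d)[0].reshape(-1,2)
            ~~~^^^
  File "h.py", line 5, in cam
    c=camera_info(n);K=np.array([[c['fx'],0,c['cx']],[0,c['fy'],c['cy']],[0,0,1.]])
ValueError: time passes only in moves, steps and waits
```

```bash
sed -i 's/^def cam(n)/import functools\n@functools.lru_cache\ndef cam(n)/' h.py; timeout 300 python3 tilt.py
```

```text
t 16.43 heater-frame mm [ 10.1 -61.8 151.1] tool axes(cols) [[0.0, 1.0, -0.0], [1.0, -0.0, 0.0], [0.0, -0.0, -1.0]] F [-0.2 -0.5 -3.8] M [ 0.03 -0.03  0.02] w 0.03933493005150327
-0.18 [40.666  0.003  0.005 -0.002] [20.2 19.3  4.7 12.3]
-0.16 [42.164  0.003  0.005 -0.002] [20.1 19.2  6.2 12.9]
-0.14 [42.492  0.003  0.005 -0.002] [19.4 19.2  6.5 13.7]
-0.12 [42.526  0.002  0.004 -0.001] [20.3 20.3  6.5 12.1]
-0.1 [42.478  0.003  0.001 -0.003] [19.5 20.9  6.5 12.1]
-0.08 [42.389  0.003  0.    -0.003] [18.8 21.1  6.4 12.8]
-0.06 [42.465  0.003 -0.002 -0.003] [15.2 21.3  6.5 13.5]
-0.04 [42.496 -0.002  0.     0.002] [12.1 21.2  6.5 13.4]
-0.02 [42.343  0.002 -0.003 -0.002] [13.  21.7  6.3 13.1]
-0.0 [42.221  0.003 -0.005 -0.004] [12.5 21.7  6.2 13.5]
0.02 [41.989 -0.002 -0.002  0.001] [12.3 21.6  6.  13.5]
0.04 [41.781  0.002 -0.005 -0.003] [13.  21.7  5.8 13.2]
0.06 [41.403  0.    -0.005 -0.002] [11.9 21.6  5.7 11.8]
0.08 [40.476 -0.002 -0.004  0.   ] [11.9 21.4  4.6 13.6]
0.1 [39.687  0.002  0.     0.002] [18.6 12.   3.7 22.4]
0.12 [39.708  0.003 -0.002  0.   ] [18.1 12.1  3.7 22.4]
0.14 [39.679  0.    -0.001  0.003] [16.4 12.3  3.7 22.5]
0.16 [39.71   0.002 -0.003  0.001] [15.6 12.3  3.7 22.4]
0.18 [39.632  0.003 -0.005 -0.001] [14.6 12.3  3.6 22.3]
```

```bash
python3 - <<'E'
src=open('tilt.py').read().split('best={}')[0].replace('sum(min(x,12) for x in o)','o')
open('tilt2.py','w').write(src+'''
np.save('avg.npy',a)
E.append((0,1,0,.6)); 
import itertools
G=list(itertools.product((-.002,-.001,0,.001,.002,.003),np.arange(-.003,.0031,.001),np.arange(-.004,.0041,.001)))
S=[]
ths=np.arange(-.16,.161,.02)
for th in ths: S.append([[*score((th,)+g,True)] for g in G])
S=np.array(S);N=S/S.max((0,1));pr=np.array([(g[0]-.0015)**2+g[1]**2+(g[2]/1.3)**2 for g in G])/.0015**2
for nm,w in(('all',[1]*5),('nobl',[1,1,1,1,0]),('tops',[1,1,0,0,0]),('front',[0,1,1,1,0])):
    T=(N*w).sum(2)/sum(w)-.01*pr
    print(nm,[(round(th,2),round(T[i].max(),3)) for i,th in enumerate(ths)],np.round(G[T[T.max(1).argmax()].argmax()],4))
''')
E
timeout 400 python3 tilt2.py
```

```text
t 17.18 heater-frame mm [ 10.2 -61.9 151.1] tool axes(cols) [[0.0, 1.0, 0.0], [1.0, -0.0, 0.0], [0.0, 0.0, -1.0]] F [ 0.5 -0.1 -4.2] M [0.03 0.05 0.02] w 0.03959009159452735
all [(np.float64(-0.16), np.float64(0.626)), (np.float64(-0.14), np.float64(0.718)), (np.float64(-0.12), np.float64(0.781)), (np.float64(-0.1), np.float64(0.811)), (np.float64(-0.08), np.float64(0.832)), (np.float64(-0.06), np.float64(0.843)), (np.float64(-0.04), np.float64(0.84)), (np.float64(-0.02), np.float64(0.831)), (np.float64(-0.0), np.float64(0.805)), (np.float64(0.02), np.float64(0.765)), (np.float64(0.04), np.float64(0.717)), (np.float64(0.06), np.float64(0.654)), (np.float64(0.08), np.float64(0.616)), (np.float64(0.1), np.float64(0.618)), (np.float64(0.12), np.float64(0.616)), (np.float64(0.14), np.float64(0.611)), (np.float64(0.16), np.float64(0.593))] [ 0.002  0.001 -0.001]
nobl [(np.float64(-0.16), np.float64(0.672)), (np.float64(-0.14), np.float64(0.748)), (np.float64(-0.12), np.float64(0.789)), (np.float64(-0.1), np.float64(0.815)), (np.float64(-0.08), np.float64(0.819)), (np.float64(-0.06), np.fl
[... 1158 characters left out ...]
0.002]
front [(np.float64(-0.16), np.float64(0.609)), (np.float64(-0.14), np.float64(0.695)), (np.float64(-0.12), np.float64(0.746)), (np.float64(-0.1), np.float64(0.785)), (np.float64(-0.08), np.float64(0.806)), (np.float64(-0.06), np.float64(0.819)), (np.float64(-0.04), np.float64(0.817)), (np.float64(-0.02), np.float64(0.81)), (np.float64(-0.0), np.float64(0.797)), (np.float64(0.02), np.float64(0.782)), (np.float64(0.04), np.float64(0.753)), (np.float64(0.06), np.float64(0.698)), (np.float64(0.08), np.float64(0.686)), (np.float64(0.1), np.float64(0.686)), (np.float64(0.12), np.float64(0.68)), (np.float64(0.14), np.float64(0.667)), (np.float64(0.16), np.float64(0.652))] [0.001 0.    0.   ]
```

The fit gives roughly −0.05 rad (left side a bit low), consistent with the forces. I'll level it by dipping the bottom a few mm back into the well mouth and leaning it on the right wall.

>>> {"op": "arm_command", "data": {"targets": [0.3, 2, 0, 0, 0, 0.3, 4, 0, 0, 0, 0.3, 4, 0, 3, 0, 0.3, 4, 0, 6, 0, 0.3, 4, 0, 8.5, 0, 0.3, 4, 0, 8.5, 0]}}

```text
time_s: 18.68
tool_pos: [0.5239, -0.0799, 0.1453]
tool_rot: [0.002, 0.767, 0.641, 0.001]
force: [-4.1, -1.1, 17.1]
grip_width: 0.0396
gripper_force: 45.5
```

```bash
python3 rel.py
```

```text
t 18.68 heater-frame mm [ 11.2 -58.5 145.3] tool axes(cols) [[0.0, 1.0, 0.004], [1.0, -0.0, -0.001], [-0.001, 0.004, -1.0]] F [-3.8 -1.8 17.1] M [0.05 1.07 0.15] w 0.03957829825757284
```

>>> {"op": "arm_command", "data": {"targets": [0.3, -1, 0, 0, 0, 0.3, -2, 0, 0, 0, 0.3, -2, 0, 0, 0]}}

```text
time_s: 19.05
tool_pos: [0.5235, -0.0815, 0.1446]
tool_rot: [0.002, 0.767, 0.641, 0.001]
force: [-1.9, 0.5, 12.7]
grip_width: 0.0396
gripper_force: 45.0
```

```bash
python3 rel.py
```

```text
t 19.05 heater-frame mm [ 11.1 -60.1 144.6] tool axes(cols) [[0.0, 1.0, 0.004], [1.0, -0.0, -0.001], [-0.001, 0.004, -1.0]] F [-1.9  0.2 12.7] M [0.35 0.64 0.05] w 0.03959316510548339
```

>>> {"op": "arm_command", "data": {"targets": [0.3, -1, 0, 0, 0, 0.3, -2, 0, 0, 0, 0.3, -2, 0, 0, 0]}}

```text
time_s: 19.42
tool_pos: [0.5232, -0.083, 0.144]
tool_rot: [0.001, 0.767, 0.641, 0.001]
force: [-0.6, 1.9, 8.3]
grip_width: 0.0396
gripper_force: 44.4
```

```bash
python3 rel.py
```

```text
t 19.43 heater-frame mm [ 11.  -61.7 144. ] tool axes(cols) [[0.001, 1.0, 0.003], [1.0, -0.001, 0.0], [0.0, 0.003, -1.0]] F [-0.9  1.8  8.3] M [ 0.77  0.23 -0.02] w 0.03963268588285575
```

It touched the left rim rather than entering. That gives a better level check: touch the left rim, then the right rim lightly, and compare heights.

>>> {"op": "arm_command", "data": {"targets": [0.3, 0, 0, -4, 0, 0.3, 3, 0, -6, 0, 0.3, 6, 0, -6, 0, 0.3, 6, 0, -5, 0, 0.3, 6, 0, -4, 0, 0.3, 6, 0, -3.5, 0, 0.3, 6, 0, -3, 0, 0.3, 6, 0, -3, 0]}}

```text
time_s: 20.42
tool_pos: [0.5233, -0.0772, 0.1456]
tool_rot: [-0.0, 0.767, 0.641, -0.0]
force: [-0.1, 0.2, -3.3]
grip_width: 0.0392
gripper_force: 43.2
```

```bash
python3 rel.py
```

```text
t 20.43 heater-frame mm [ 10.2 -55.9 145.6] tool axes(cols) [[0.0, 1.0, -0.0], [1.0, -0.0, 0.0], [0.0, -0.0, -1.0]] F [-0.2  0.2 -3.3] M [-0.01 -0.    0.  ] w 0.03924242740835254
```

>>> {"op": "arm_command", "data": {"targets": [0.3, 0, 0, -3, 0, 0.3, -4, 0, -3, 0, 0.3, -8, 0, -3, 0, 0.3, -12, 0, -3, 0, 0.3, -12, 0, -2, 0, 0.3, -12, 0, -1, 0, 0.3, -12, 0, -0.5, 0, 0.3, -12, 0, 0, 0, 0.3, -12, 0, 0, 0]}}

```text
time_s: 21.55
tool_pos: [0.5212, -0.0889, 0.1456]
tool_rot: [-0.0, 0.767, 0.641, -0.0]
force: [-0.8, 0.2, -4.0]
grip_width: 0.0398
gripper_force: 43.2
```

```bash
python3 rel.py
```

```text
t 21.55 heater-frame mm [ 10.1 -67.8 145.6] tool axes(cols) [[0.0, 1.0, -0.0], [1.0, -0.0, 0.0], [0.0, -0.0, -1.0]] F [-0.8  0.1 -4. ] M [-0.03 -0.01 -0.06] w 0.03980539567659221
```

>>> {"op": "arm_command", "data": {"targets": [0.3, 0, 0, 0.5, 0, 0.3, 0, 0, 1, 0, 0.3, 0, 0, 1, 0]}}

```text
time_s: 21.92
tool_pos: [0.5212, -0.0889, 0.1446]
tool_rot: [-0.0, 0.767, 0.641, -0.0]
force: [-0.2, -0.5, -2.9]
grip_width: 0.0397
gripper_force: 43.2
```

```bash
python3 rel.py
```

```text
t 21.93 heater-frame mm [ 10.1 -67.8 144.6] tool axes(cols) [[0.0, 1.0, -0.0], [1.0, -0.0, 0.0], [0.0, -0.0, -1.0]] F [-0.1 -0.5 -2.9] M [-0.02  0.01  0.04] w 0.03973229785255177
```

>>> {"op": "arm_command", "data": {"targets": [0.3, 0, 0, 0.5, 0, 0.3, 0, 0, 1, 0, 0.3, 0, 0, 1, 0]}}

```text
time_s: 22.3
tool_pos: [0.5212, -0.0889, 0.1435]
tool_rot: [-0.0, 0.767, 0.641, -0.0]
force: [0.6, 0.3, -3.6]
grip_width: 0.0392
gripper_force: 43.2
```

```bash
python3 rel.py
```

```text
t 22.3 heater-frame mm [ 10.1 -67.8 143.5] tool axes(cols) [[0.0, 1.0, -0.0], [1.0, -0.0, 0.0], [0.0, -0.0, -1.0]] F [ 0.5  0.4 -3.6] M [-0.03  0.04 -0.02] w 0.039231163800210425
```

>>> {"op": "arm_command", "data": {"targets": [0.3, 0, 0, 0.5, 0, 0.3, 0, 0, 1, 0, 0.3, 0, 0, 1, 0]}}

```text
time_s: 22.68
tool_pos: [0.5212, -0.0889, 0.1425]
tool_rot: [-0.0, 0.767, 0.641, -0.0]
force: [0.2, 0.1, -2.5]
grip_width: 0.0392
gripper_force: 43.2
```

```bash
python3 rel.py
```

```text
t 22.68 heater-frame mm [ 10.1 -67.9 142.5] tool axes(cols) [[0.0, 1.0, -0.0], [1.0, -0.0, 0.0], [0.0, -0.0, -1.0]] F [ 0.2  0.1 -2.5] M [ 0.02 -0.05 -0.02] w 0.03920989206540843
```

>>> {"op": "arm_command", "data": {"targets": [0.3, 0, 0, 0.5, 0, 0.3, 0, 0, 1, 0, 0.3, 0, 0, 1, 0]}}

```text
time_s: 23.05
tool_pos: [0.5214, -0.0888, 0.142]
tool_rot: [0.0, 0.767, 0.641, 0.0]
force: [0.4, 2.6, 2.8]
grip_width: 0.0395
gripper_force: 43.7
```

```bash
python3 rel.py
```

```text
t 23.05 heater-frame mm [ 10.4 -67.7 142. ] tool axes(cols) [[0.0, 1.0, 0.001], [1.0, -0.0, 0.0], [0.0, 0.001, -1.0]] F [-0.1  2.6  2.8] M [ 0.3   0.08 -0.03] w 0.03952950313441209
```

>>> {"op": "arm_command", "data": {"targets": [0.3, 0, 0, -3, 0, 0.3, 4, 0, -4.5, 0, 0.3, 8, 0, -4.5, 0, 0.3, 12, 0, -4.5, 0, 0.3, 12, 0, -4, 0, 0.3, 12, 0, -3.5, 0, 0.3, 12, 0, -3, 0, 0.3, 12, 0, -3, 0]}}

```text
time_s: 24.05
tool_pos: [0.5233, -0.0772, 0.1446]
tool_rot: [0.0, 0.767, 0.641, 0.0]
force: [0.0, 0.1, -3.4]
grip_width: 0.039
gripper_force: 43.2
```

```bash
python3 rel.py
```

```text
t 24.05 heater-frame mm [ 10.2 -56.  144.6] tool axes(cols) [[0.0, 1.0, 0.0], [1.0, -0.0, -0.0], [-0.0, 0.0, -1.0]] F [ 0.   0.2 -3.4] M [ 0.01 -0.01 -0.03] w 0.038963674395799314
```

>>> {"op": "arm_command", "data": {"targets": [0.3, 0, 0, 0.5, 0, 0.3, 0, 0, 1, 0, 0.3, 0, 0, 1, 0]}}

```text
time_s: 24.42
tool_pos: [0.5236, -0.0773, 0.1444]
tool_rot: [0.001, 0.767, 0.641, 0.0]
force: [-2.3, -0.9, 5.9]
grip_width: 0.0395
gripper_force: 44.2
```

```bash
python3 rel.py
```

```text
t 24.43 heater-frame mm [ 10.5 -56.  144.4] tool axes(cols) [[0.0, 1.0, 0.001], [1.0, -0.0, -0.0], [-0.0, 0.001, -1.0]] F [-2.1 -1.3  5.9] M [0.04 0.45 0.03] w 0.0394678368340828
```

Left rim contact at 144.6, right at 142.3: tilt about −0.04. Press on the left rim to rotate it level (target contact ≈143.4).

>>> {"op": "arm_command", "data": {"targets": [0.3, 0, 0, 1, 0, 0.3, 0, 0, 2, 0, 0.3, 0, 0, 2.8, 0, 0.3, 0, 0, 2.8, 0]}}

```text
time_s: 24.92
tool_pos: [0.5242, -0.0779, 0.1441]
tool_rot: [0.002, 0.767, 0.641, 0.001]
force: [-7.4, -2.0, 24.4]
grip_width: 0.0394
gripper_force: 46.7
```

```bash
python3 rel.py
```

```text
t 24.93 heater-frame mm [ 11.2 -56.5 144.1] tool axes(cols) [[0.0, 1.0, 0.004], [1.0, -0.0, -0.002], [-0.002, 0.004, -1.0]] F [-6.9 -3.3 24.4] M [0.05 1.57 0.08] w 0.03943088203717925
```

>>> {"op": "arm_command", "data": {"targets": [0.3, 0, 0, -1.5, 0, 0.3, 0, 0, -2.2, 0, 0.3, 0, 0, -2.2, 0]}}

```text
time_s: 25.3
tool_pos: [0.5242, -0.0776, 0.1443]
tool_rot: [0.001, 0.767, 0.641, 0.001]
force: [-0.4, -0.6, 7.8]
grip_width: 0.0394
gripper_force: 44.4
```

```bash
python3 rel.py
```

```text
t 25.3 heater-frame mm [ 11.1 -56.2 144.3] tool axes(cols) [[0.0, 1.0, 0.003], [1.0, -0.0, -0.001], [-0.001, 0.003, -1.0]] F [-0.3 -0.7  7.8] M [-0.09  0.08  0.07] w 0.039447154856521664
```

It holds too well at this squeeze; ease the grip to 22 N while leaning on the rim.

>>> {"op": "arm_command", "data": {"targets": [0.36, 0, 0, 0, 0, 0.36, 0, 0, 0.5, 0, 0.36, 0, 0, 1, 0, 0.36, 0, 0, 1, 0], "squeeze": 22}}

```text
time_s: 25.8
tool_pos: [0.5242, -0.0778, 0.1442]
tool_rot: [0.002, 0.767, 0.641, 0.001]
force: [-4.0, -1.0, 16.4]
grip_width: 0.0395
gripper_force: 45.6
```

```bash
python3 rel.py; python3 -c "
from rig import *
print(state()['gripper_force'])"
```

```text
t 25.8 heater-frame mm [ 11.1 -56.3 144.2] tool axes(cols) [[0.0, 1.0, 0.004], [1.0, -0.0, -0.001], [-0.001, 0.004, -1.0]] F [-3.8 -1.7 16.4] M [-0.04  0.78  0.08] w 0.03953683419100568
45.62241554260254
```

>>> {"op": "arm_command", "data": {"targets": [0.36, 0, 0, -3, 0, 0.36, -4, 0, -5, 0, 0.36, -8, 0, -5, 0, 0.36, -12, 0, -4, 0, 0.36, -12, 0, -3, 0, 0.36, -12, 0, -2.5, 0, 0.36, -12, 0, -2.2, 0, 0.36, -12, 0, -2.2, 0]}}

```text
time_s: 26.8
tool_pos: [0.5212, -0.0889, 0.1442]
tool_rot: [0.0, 0.767, 0.641, 0.0]
force: [0.4, -0.0, -3.0]
grip_width: 0.0396
gripper_force: 43.2
```

```bash
python3 rel.py
```

```text
t 26.8 heater-frame mm [ 10.2 -67.8 144.2] tool axes(cols) [[0.0, 1.0, 0.0], [1.0, -0.0, -0.0], [-0.0, 0.0, -1.0]] F [ 0.4  0.  -3. ] M [-0.02 -0.06  0.05] w 0.039647357037385006
```

>>> {"op": "arm_command", "data": {"targets": [0.36, 0, 0, 0.4, 0, 0.36, 0, 0, 0.8, 0, 0.36, 0, 0, 0.8, 0]}}

```text
time_s: 27.18
tool_pos: [0.5212, -0.0889, 0.1434]
tool_rot: [0.0, 0.767, 0.641, 0.0]
force: [0.4, 0.6, -3.4]
grip_width: 0.0398
gripper_force: 43.2
```

```bash
python3 rel.py
```

```text
t 27.18 heater-frame mm [ 10.1 -67.8 143.4] tool axes(cols) [[0.0, 1.0, 0.0], [1.0, -0.0, 0.0], [0.0, 0.0, -1.0]] F [ 0.3  0.7 -3.4] M [-0.03 -0.04 -0.  ] w 0.039755624445384205
```

>>> {"op": "arm_command", "data": {"targets": [0.36, 0, 0, 0.4, 0, 0.36, 0, 0, 0.8, 0, 0.36, 0, 0, 0.8, 0]}}

```text
time_s: 27.55
tool_pos: [0.5212, -0.0889, 0.1426]
tool_rot: [-0.0, 0.767, 0.641, -0.0]
force: [0.6, 0.5, -4.0]
grip_width: 0.0398
gripper_force: 43.2
```

```bash
python3 rel.py
```

```text
t 27.55 heater-frame mm [ 10.1 -67.8 142.6] tool axes(cols) [[0.0, 1.0, -0.0], [1.0, -0.0, 0.0], [0.0, -0.0, -1.0]] F [ 0.5  0.6 -4. ] M [-0.01  0.03 -0.  ] w 0.03981499556194988
```

Right contact is still ~142.3, so there was no lasting rotation (tilt −0.037). Press the left rim harder with the opening target nearer the grip width.

>>> {"op": "arm_command", "data": {"targets": [0.4, 0, 0, -3, 0, 0.4, 4, 0, -4, 0, 0.4, 8, 0, -4, 0, 0.42, 12, 0, -3, 0, 0.44, 12, 0, -1, 0, 0.44, 12, 0, 0.5, 0, 0.44, 12, 0, 0.5, 0], "squeeze": 20}}

```text
time_s: 28.42
tool_pos: [0.5239, -0.0772, 0.1441]
tool_rot: [0.001, 0.767, 0.642, 0.001]
force: [-4.2, 1.6, 14.0]
grip_width: 0.0394
gripper_force: 45.2
```

```bash
python3 rel.py
```

```text
t 28.43 heater-frame mm [ 10.8 -55.8 144.1] tool axes(cols) [[0.0, 1.0, 0.003], [1.0, -0.0, -0.0], [-0.0, 0.003, -1.0]] F [-4.4  0.9 14. ] M [0.49 0.89 0.13] w 0.03939177536896133
```

>>> {"op": "arm_command", "data": {"targets": [0.44, 0, 0, 0.8, 0, 0.44, 0, 0, 1.6, 0, 0.44, 0, 0, 2.4, 0, 0.44, 0, 0, 2.8, 0]}}

```text
time_s: 28.92
tool_pos: [0.5245, -0.0784, 0.1435]
tool_rot: [0.003, 0.767, 0.642, 0.001]
force: [-9.7, -4.3, 31.5]
grip_width: 0.0397
gripper_force: 47.6
```

```bash
python3 rel.py
```

```text
t 28.93 heater-frame mm [ 11.6 -56.9 143.5] tool axes(cols) [[-0.0, 1.0, 0.006], [1.0, 0.0, -0.003], [-0.003, 0.005, -1.0]] F [-8.8 -5.9 31.5] M [-0.27  1.99  0.23] w 0.03974040516312206
```

>>> {"op": "arm_command", "data": {"targets": [0.4, 0, 0, -5, 0, 0.4, -3, 0, -7.5, 0, 0.4, -7, 0, -7.5, 0, 0.4, -11, 0, -7.5, 0, 0.4, -12, 0, -6, 0, 0.4, -12, 0, -4.5, 0, 0.4, -12, 0, -3.8, 0, 0.4, -12, 0, -3.8, 0]}}

```text
time_s: 29.92
tool_pos: [0.5212, -0.0888, 0.143]
tool_rot: [-0.0, 0.767, 0.641, -0.0]
force: [0.4, -0.8, -2.7]
grip_width: 0.0397
gripper_force: 43.4
```

```bash
python3 rel.py
```

```text
t 29.93 heater-frame mm [ 10.1 -67.8 143. ] tool axes(cols) [[0.0, 1.0, -0.0], [1.0, -0.0, 0.0], [0.0, -0.0, -1.0]] F [ 0.5 -0.7 -2.7] M [-0.01 -0.02 -0.01] w 0.03965690538428879
```

>>> {"op": "arm_command", "data": {"targets": [0.4, 0, 0, 0.5, 0, 0.4, 0, 0, 0.9, 0, 0.4, 0, 0, 0.9, 0]}}

```text
time_s: 30.3
tool_pos: [0.5212, -0.0889, 0.1422]
tool_rot: [-0.0, 0.767, 0.641, -0.0]
force: [0.7, -0.3, -4.2]
grip_width: 0.0393
gripper_force: 43.4
```

```bash
python3 rel.py
```

```text
t 30.3 heater-frame mm [ 10.1 -67.8 142.2] tool axes(cols) [[0.0, 1.0, -0.0], [1.0, -0.0, 0.0], [0.0, -0.0, -1.0]] F [ 0.7 -0.2 -4.2] M [-0.03 -0.   -0.01] w 0.0393087896725541
```

The pressing slid the block up in the pads rather than turning it. Instead use the lateral lean, which turned it well before: enter the well mouth a few mm, lean on the right wall.

>>> {"op": "arm_command", "data": {"targets": [0.3, 0, 0, -4, 0, 0.3, 4, 0, -5, 0, 0.3, 7.3, 0, -5, 0, 0.3, 7.3, 0, -3, 0, 0.3, 7.3, 0, 0, 0, 0.3, 7.3, 0, 2, 0, 0.3, 7.3, 0, 3.5, 0, 0.3, 7.3, 0, 3.5, 0]}}

```text
time_s: 31.3
tool_pos: [0.5237, -0.0834, 0.1425]
tool_rot: [0.003, 0.767, 0.641, 0.001]
force: [-7.0, -4.6, 26.8]
grip_width: 0.0396
gripper_force: 47.2
```

```bash
python3 rel.py
```

```text
t 31.3 heater-frame mm [ 11.7 -61.9 142.5] tool axes(cols) [[0.0, 1.0, 0.006], [1.0, -0.0, -0.003], [-0.003, 0.006, -1.0]] F [-6.  -5.8 26.8] M [-0.5   1.48  0.16] w 0.03959031054574537
```

Blocked by the left rim even here, so the tilt is now the other way and my right-rim test had dropped inside the well. Retest the right rim farther out (y −72).

>>> {"op": "arm_command", "data": {"targets": [0.3, 0, 0, -5, 0, 0.3, -1, 0, -9, 0, 0.3, -5, 0, -9, 0, 0.3, -9, 0, -9, 0, 0.3, -12, 0, -9, 0, 0.3, -12, 0, -7.5, 0, 0.3, -12, 0, -7.5, 0]}}

```text
time_s: 32.17
tool_pos: [0.5206, -0.094, 0.147]
tool_rot: [0.001, 0.767, 0.641, 0.0]
force: [-3.1, -0.5, 5.3]
grip_width: 0.0392
gripper_force: 44.4
```

```bash
python3 rel.py
```

```text
t 32.17 heater-frame mm [ 10.5 -72.9 147. ] tool axes(cols) [[0.0, 1.0, 0.001], [1.0, -0.0, -0.001], [-0.001, 0.001, -1.0]] F [-2.9 -1.1  5.3] M [-0.42  0.45 -0.07] w 0.039203325056885396
```

>>> {"op": "arm_command", "data": {"targets": [0.3, 0, 0, 0.5, 0, 0.3, 0, 0, 1, 0, 0.3, 0, 0, 1, 0]}}

```text
time_s: 32.55
tool_pos: [0.5207, -0.0938, 0.1469]
tool_rot: [0.001, 0.767, 0.642, 0.0]
force: [-4.8, 0.3, 14.0]
grip_width: 0.0395
gripper_force: 45.6
```

```bash
python3 rel.py
```

```text
t 32.55 heater-frame mm [ 10.6 -72.8 146.9] tool axes(cols) [[-0.0, 1.0, 0.002], [1.0, 0.0, -0.001], [-0.001, 0.002, -1.0]] F [-4.8 -0.5 14. ] M [-0.32  1.02 -0.06] w 0.039455509231658914
```

Right rim contact is at 147.1, left about 143.5: tilt ≈ +0.06, level contact ≈145.1 as predicted. Press on the right rim to turn it back.

>>> {"op": "arm_command", "data": {"targets": [0.44, 0, 0, 0.8, 0, 0.44, 0, 0, 1.6, 0, 0.44, 0, 0, 2.4, 0, 0.44, 0, 0, 2.8, 0, 0.44, 0, 0, 2.8, 0]}}

```text
time_s: 33.17
tool_pos: [0.5215, -0.0936, 0.1465]
tool_rot: [0.002, 0.767, 0.642, 0.001]
force: [-8.3, 5.5, 32.3]
grip_width: 0.04
gripper_force: 48.1
```

```bash
python3 rel.py
```

```text
t 33.17 heater-frame mm [ 11.3 -72.3 146.5] tool axes(cols) [[-0.0, 1.0, 0.005], [1.0, 0.0, -0.001], [-0.001, 0.005, -1.0]] F [-9.1  3.9 32.3] M [ 0.19  2.02 -0.17] w 0.039955489785710264
```

>>> {"op": "arm_command", "data": {"targets": [0.44, 1, 0, 0, 0, 0.44, 2, 0, 0.2, 0, 0.44, 3, 0, 0.4, 0, 0.44, 4, 0, 0.6, 0]}}

```text
time_s: 33.67
tool_pos: [0.5226, -0.0901, 0.1451]
tool_rot: [0.003, 0.767, 0.642, 0.001]
force: [-2.3, 3.8, 21.6]
grip_width: 0.0394
gripper_force: 46.9
```

```bash
python3 rel.py
```

```text
t 33.67 heater-frame mm [ 11.7 -68.7 145.1] tool axes(cols) [[-0.0, 1.0, 0.006], [1.0, 0.0, -0.002], [-0.002, 0.006, -1.0]] F [-2.9  3.4 21.6] M [-0.08  0.89 -0.04] w 0.039358177851390654
```

That turned it. Check the light contacts at both rims.

>>> {"op": "arm_command", "data": {"targets": [0.3, 0, 0, -5, 0, 0.3, -2, 0, -7, 0, 0.3, -4, 0, -6, 0, 0.3, -4, 0, -5, 0, 0.3, -4, 0, -4, 0, 0.3, -4, 0, -4, 0]}}

```text
time_s: 34.42
tool_pos: [0.5204, -0.0936, 0.1457]
tool_rot: [0.0, 0.767, 0.641, -0.0]
force: [0.0, -0.3, -2.8]
grip_width: 0.0397
gripper_force: 43.9
```

```bash
python3 rel.py
```

```text
t 34.42 heater-frame mm [ 10.2 -72.5 145.7] tool axes(cols) [[0.0, 1.0, -0.0], [1.0, -0.0, -0.0], [-0.0, -0.0, -1.0]] F [ 0.1 -0.3 -2.8] M [-0.01 -0.01 -0.06] w 0.039692047561921205
```

>>> {"op": "arm_command", "data": {"targets": [0.3, 0, 0, -4, 0, 0.3, 6, 0, -4, 0, 0.3, 12, 0, -4, 0, 0.3, 17, 0, -3, 0, 0.3, 17, 0, -1, 0, 0.3, 17, 0, 0, 0, 0.3, 17, 0, 0, 0]}}

```text
time_s: 35.3
tool_pos: [0.5233, -0.0769, 0.1457]
tool_rot: [-0.0, 0.767, 0.641, -0.0]
force: [-0.3, -0.1, -3.6]
grip_width: 0.0397
gripper_force: 43.9
```

```bash
python3 rel.py
```

```text
t 35.3 heater-frame mm [ 10.1 -55.7 145.7] tool axes(cols) [[0.0, 1.0, -0.0], [1.0, -0.0, 0.0], [0.0, -0.0, -1.0]] F [-0.3 -0.1 -3.6] M [-0.04 -0.03 -0.04] w 0.039658947602056835
```

>>> {"op": "arm_command", "data": {"targets": [0.3, 0, 0, 0.4, 0, 0.3, 0, 0, 0.8, 0, 0.3, 0, 0, 0.8, 0]}}

```text
time_s: 35.67
tool_pos: [0.5233, -0.0769, 0.145]
tool_rot: [-0.0, 0.767, 0.641, -0.0]
force: [0.1, 0.2, -3.8]
grip_width: 0.0397
gripper_force: 43.9
```

```bash
python3 rel.py
```

```text
t 35.67 heater-frame mm [ 10.1 -55.6 145. ] tool axes(cols) [[0.0, 1.0, -0.0], [1.0, -0.0, 0.0], [0.0, -0.0, -1.0]] F [ 0.   0.3 -3.8] M [-0.04  0.04  0.02] w 0.03972469613745127
```

>>> {"op": "arm_command", "data": {"targets": [0.3, 0, 0, 0.4, 0, 0.3, 0, 0, 0.8, 0, 0.3, 0, 0, 0.8, 0]}}

```text
time_s: 36.05
tool_pos: [0.5234, -0.0768, 0.1442]
tool_rot: [-0.0, 0.767, 0.641, 0.0]
force: [-0.5, -0.7, -3.5]
grip_width: 0.0395
gripper_force: 43.9
```

```bash
python3 rel.py
```

```text
t 36.05 heater-frame mm [ 10.2 -55.6 144.2] tool axes(cols) [[0.0, 1.0, -0.0], [1.0, -0.0, 0.0], [0.0, -0.0, -1.0]] F [-0.4 -0.8 -3.5] M [-0.06 -0.02  0.01] w 0.03953147482143665
```

>>> {"op": "arm_command", "data": {"targets": [0.3, 0, 0, 0.5, 0, 0.3, 0, 0, 1, 0, 0.3, 0, 0, 1, 0]}}

```text
time_s: 36.42
tool_pos: [0.5237, -0.077, 0.1439]
tool_rot: [0.001, 0.767, 0.641, 0.0]
force: [-3.6, 0.2, 5.4]
grip_width: 0.0395
gripper_force: 44.9
```

```bash
python3 rel.py
```

```text
t 36.42 heater-frame mm [ 10.5 -55.6 143.9] tool axes(cols) [[0.0, 1.0, 0.001], [1.0, -0.0, -0.0], [-0.0, 0.001, -1.0]] F [-3.6 -0.5  5.4] M [0.06 0.22 0.07] w 0.03949868943391353
```

>>> {"op": "arm_command", "data": {"targets": [0.3, 0, 0, -4, 0, 0.3, -6, 0, -4, 0, 0.3, -12, 0, -4, 0, 0.3, -17, 0, -3, 0, 0.3, -17, 0, -2, 0, 0.3, -17, 0, -1.5, 0, 0.3, -17, 0, -1.5, 0]}}

```text
time_s: 37.3
tool_pos: [0.5208, -0.0938, 0.1454]
tool_rot: [0.001, 0.767, 0.641, 0.0]
force: [-0.9, -0.6, 4.9]
grip_width: 0.0391
gripper_force: 44.8
```

```bash
python3 rel.py
```

```text
t 37.3 heater-frame mm [ 10.6 -72.7 145.4] tool axes(cols) [[0.0, 1.0, 0.002], [1.0, -0.0, -0.001], [-0.001, 0.002, -1.0]] F [-0.8 -0.7  4.9] M [-0.63  0.08 -0.11] w 0.0391233071095283
```

Left 144.1, right 145.5: tilt ≈ 0.02 rad, level. Lift and centre over the well, then hold.

>>> {"op": "arm_command", "data": {"targets": [0.3, 0, 0, -3, 0, 0.3, 2, 0, -6, 0, 0.3, 6, 0, -6.5, 0, 0.3, 10, 0, -6.5, 0, 0.3, 10, 0, -6.5, 0, 0.3, 10, 0, -6.5, 0, 0.3, 10, 0, -6.5, 0, 0.3, 10, 0, -6.5, 0], "squeeze": 40}}

```text
time_s: 38.3
tool_pos: [0.5221, -0.0838, 0.1512]
tool_rot: [-0.0, 0.767, 0.641, -0.0]
force: [0.2, -0.3, -4.5]
grip_width: 0.0391
gripper_force: 43.9
```

```bash
timeout 400 python3 tilt2.py | sed 's/np.float64//g' | cut -c1-420; python3 - <<'E'
from h import *
import glob
a=np.load('avg.npy');b=cv2.cvtColor(cv2.imread('pics/scene0.png'),cv2.COLOR_BGR2RGB).astype(np.float32)
# heater shift since start: panel region and left rear
for nm,(u,v,w,h) in {'panel':(262,218,55,28),'leftside':(228,200,22,45)}.items():
    g=lambda i:cv2.cvtColor(i[v:v+h,u:u+w].astype(np.float32),cv2.COLOR_RGB2GRAY)
    print(nm,cv2.phaseCorrelate(g(b),g(a),cv2.createHanningWindow((w,h),cv2.CV_32F)))
E
```

```text
t 38.3 heater-frame mm [ 10.1 -62.6 151.2] tool axes(cols) [[0.0, 1.0, -0.0], [1.0, -0.0, 0.0], [0.0, -0.0, -1.0]] F [ 0.3 -0.3 -4.5] M [-0.02  0.03 -0.04] w 0.039106820732397685
all [((-0.16), (0.445)), ((-0.14), (0.488)), ((-0.12), (0.573)), ((-0.1), (0.674)), ((-0.08), (0.768)), ((-0.06), (0.827)), ((-0.04), (0.848)), ((-0.02), (0.856)), ((-0.0), (0.851)), ((0.02), (0.84)), ((0.04), (0.817)), ((0.06), (0.782)), ((0.08), (0.732)), ((0.1), (0.679)), ((0.12), (0.609)), ((0.14), (0.577)), ((0.16), (0.574))] [0.002 0.001 0.   ]
nobl [((-0.16), (0.503)), ((-0.14), (0.511)), ((-0.12), (0.573)), ((-0.1), (0.656)), ((-0.08), (0.741)), ((-0.06), (0.803)), ((-0.04), (0.825)), ((-0.02), (0.837)), ((-0.0), (0.847)), ((0.02), (0.852)), ((0.04), (0.84)), ((0.06), (0.819)), ((0.08), (0.781)), ((0.1), (0.74)), ((0.12), (0.708)), ((0.14), (0.718)), ((0.16), (0.714))] [0.002 0.001 0.   ]
tops [((-0.16), (0.849)), ((-0.14), (0.875)), ((-0.12), (0.9)), ((-0.1), (0.917)), ((-0.08), (0.935)), ((-0.06), (0.945)), ((-0.04), (0.958)), ((-0.02), (0.963)), ((-0.0), (0.968)), ((0.02), (0.97)), ((0.04), (0.97)), ((0.06), (0.965)), ((0.08), (0.958)), ((0.1), (0.95)), ((0.12), (0.944)), ((0.14), (0.934)), ((0.16), (0.921))] [ 0.001  0.    -0.001]
front [((-0.16), (0.625)), ((-0.14), (0.596)), ((-0.12), (0.55)), ((-0.1), (0.578)), ((-0.08), (0.68)), ((-0.06), (0.757)), ((-0.04), (0.791)), ((-0.02), (0.805)), ((-0.0), (0.816)), ((0.02), (0.821)), ((0.04), (0.82)), ((0.06), (0.807)), ((0.08), (0.785)), ((0.1), (0.756)), ((0.12), (0.705)), ((0.14), (0.638)), ((0.16), (0.633))] [0.002 0.    0.   ]
panel ((0.08955359485734604, 0.07614489861901319), 0.7084017597304451)
leftside ((0.3190082311946618, 0.4568116152780952), 0.8652862259635219)
```

Vision agrees: the tilt is ~0 to 0.02 rad and the heater is unmoved. Handing in.

```bash
python3 -c "
from rig import *
print(finish_job())"
```

```text
the job is handed in; nothing more can be done
None
```

The job is handed in at about 39 s: the lid is shut on its catch, and the block was rocked out step by step. It is held still about 6 mm clear of the deck over its well, level to about 0.02 rad, after I corrected a small tilt by pressing it on the well's rims (up to 32 N down). The heater shows no movement in the camera.

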